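# Load a reagent bottle and index the carousel under the piercing probe

### The job

Stand the lying reagent bottle upright on the bench and press its raised orange cap fully home there; then set the bottle upright in the empty nest at the front of the carousel. Then pull up the yellow spring plunger, turn the carousel one hole anticlockwise (seen from above) so that the bottle comes under the fixed probe, and let the plunger drop fully into that hole to lock it. Leave the other four bottles standing in their nests, and the log book and the strip canister where they are.

Things in the scene. Friction and masses are not known exactly. Their poses are not given: they have to be found in the camera images.
- reagent_bottle: White square bottle, orange label band: body 46 x 46 x 74 mm, corners rounded at 11 mm, shoulder to 84 mm, round orange cap above; 108 mm tall with the cap home. 0.15 to 0.3 kg. Origin: centre of the underside; z runs from there to the cap. Starts lying on a flat side (origin 23 mm up) before the strip reader, its cap end to the robot's right (-y), turned by up to 24 degrees towards the robot.
- cap (a joint): Position of the orange push-on cap along the bottle's axis, m: 0 = fully home, 0.014 = stop; starts raised by 0.010 to 0.0135. Friction holds it where it is left: about 7 N along the axis pushes it home or pulls it up again. The bottle may be lifted by the closed cap.
- cap_top (a point): Centre of the top face of the cap. The cap is a ribbed upright cylinder, 32 mm in diameter, from here 24 mm down to the shoulder: the place to take the standing bottle from above.
- carousel: Fixed base: round white housing, 278 mm in diameter. Origin: on the rotation axis at bench height, z up; its -x points to the front (loading) side. On it turns a 224 mm deck, top 35 mm up, with five nests 72 degrees apart on a circle of 75 mm radius, at the start at 180 (front, empty), 252, 324, 36 and 108 degrees in this frame.
- probe_tip (a point): Lower end of the fixed thin probe, 149 mm up, over the nest circle at 252 degrees of the base; a bottle with its cap home (top at 143 mm) passes under it. It hangs from a white arm (161 to 180 mm up) that comes from a mast behind, at 318 degrees of the base, 168 mm from the axis. All this is fixed and solid.
- empty_nest (a point): Centre of the floor of the empty nest, at deck height (35 mm). The nest is a grey ring, inner diameter 61 mm, rim 22 mm above this point: the square bottle goes in at any yaw with 2 to 3 mm to spare at its corners. It turns with the deck.
- turntable (a joint): Angle of the deck, rad, growing anticlockwise seen from above. Starts locked at 0 (0.01 of play either way); the next hole anticlockwise is at 1.257 (72 degrees). Bearing friction 0.1 N m, no spring: it stays where it is left. It turns only while the plunger is pulled.
- plunger (a joint): Lift of the spring plunger, m: 0 = seated in a hole (locked), 0.016 = stop. Its round-nosed 10 mm pin sits 10 mm deep in a 13 mm hole of the fixed plate: lift it more than 0.010 to turn the deck. Let go between holes it rides on the plate at 0.010; within 1.5 mm of a hole it drops in by itself. The spring pushes it down with 5 N when seated, 11 N at the stop.
- index_knob (a point): Middle of the plunger's ribbed yellow knob: upright cylinder 28 mm in diameter, 28 mm high (14 mm above and below this point), 78 mm up when seated. It stands on an ear of the deck, 125 mm from the rotation axis, at 72 degrees of the base at the start and at 144 degrees one hole on. Raised and carried along this circle it takes the deck with it.
- buffer: White round bottle with green cap, 45 mm in diameter, 106 mm tall, in the nest under the probe (252 degrees) at the start. Origin: centre of the underside. Stays in its nest.
- stain_a: Violet round bottle with red cap, 38 mm in diameter, 84 mm tall, in the nest at 324 degrees at the start. Origin: centre of the underside. Stays in its nest.
- stain_b: The same kind of violet bottle, in the nest at 36 degrees at the start. Stays in its nest.
- stain_c: The same kind of violet bottle, in the nest at 108 degrees at the start. Stays in its nest.
- strip_reader: Fixed white and black strip reader, 337 x 317 mm, on the left behind the lying bottle. Origin: centre of its underside on the bench; its front edge is 168 mm nearer the robot. Tray at its right front 73 mm high, white lid about 130 mm, screen at the back higher. Solid, stays put.
- log_book: Dark blue bound book, 71 x 150 x 14 mm, lying on the bench at the right front. Bystander. Origin: centre of the underside.
- strip_canister: Round blue and white canister with black lid, 47 mm in diameter, 110 mm tall, standing between the strip reader and the carousel, towards the back. Bystander. Origin: centre of the underside.

How it is judged:
By the outcome, as a careful person would: the job done as asked, in the order asked, and still so for the second after the job is handed in, with the robot touching nothing.
It also fails if it takes over 67 s, if anything falls off the work surface, if the arm or the gripper's body presses on something with over 40 N, if the wrist force passes 120 N, or if a joint passes its speed limit or range.

### The arm

A 6-joint arm with a two-finger parallel gripper is mounted at the origin on a cart in front of the work surface, level with it; the furniture and walls round the work are solid. World frame = base frame: x ahead of the robot, y to its left, z up, the work surface at z = 0. Lengths are in mm, angles in degrees, forces in N, time in s.
With the tool pointing down it reaches from about 300 to 850 mm from the base axis. Payload 4.2 kg.
Tool frame: the origin (TCP) lies midway between the tips of the shut fingers; the grasp point (between the pads) lies 19 mm behind it (pinch_z is the distance from the TCP to the grasp point, in mm); z points along the fingers, y is the line along which they close (so a half turn about z gives the same grasp; the last joint's range is limited). The gripper opens to 91 mm and grips with 3 to 60 N. Pads are 32 mm wide; open, the fingers measure 118 mm over their backs; the gripper's body (76 mm by 178 mm) begins 60 mm behind the grasp point.
Start: joints at [67.781, 18.312, 89.639, -0, 72.044, -1.146], TCP at [206.752, 536.56, 213.976] pointing down, gripper open.
Joint ranges: [-177.97, 177.97], [-48.28, 115.42], [12.27, 149.76], [-77.06, 257.06], [2.81, 150.46], [-146.56, 146.56]. Speed limits (degrees/s): [147.25, 147.25, 180, 180, 180, 180].

### API

Orientations are given as [roll, pitch, yaw] about the fixed x, y, z axes, in that order (R = Rz(yaw) Ry(pitch) Rx(roll)).
In Python, from workcell import * gives the robot as it stands.
- The arm moves only by the tool step_arm, never from a script. Its argument "steps" is a list of rows, each a list of 7 numbers: the turn, a rotation vector about the tool's x, y, z in degrees, then the shift along the tool's x, y, z in mm, then the opening, from 0 (shut) to 1 (fully open). In form: [[rx, ry, rz, x, y, z, hand], ...]. A call has exactly 8 rows; each row shifts and turns the commanded pose from where the row before left it, along the tool's axes as they then stand; what a row does not reach is not made up. A row lasts 1/8 s, in which the tool goes at most 62.5 mm and 10.7 degrees, less where a joint would pass 70% of its speed; a pose out of reach is approached as far as the arm can. A call is refused whole if a number of a shift passes 62.5 or a number of a turn 10.7, either way. A call with a gripper value outside its range is refused whole. The fingers move at their own pace and stop on an object; "force" is the grip in N (left out, the last holds). Time passes only in rows, so rows that do not move let the fingers close, or fill a call up. It gives the time, the measured TCP pose, the force, the opening and the grip force at its end, in the units of the state.
- state(): the state, without advancing time (a new reading comes with each control period).
- grab_frame(name): name is "scene" or "top"; returns a dict with "image" (420x560x3 uint8, blue, green, red), "fovy" (degrees; the focal length in pixels is half the picture's height over the tangent of half this angle, whatever the lens; pixels are square), "cx", "cy" (the principal point, pixels), "origin" and "rotation" of the camera in the world. Camera axes: x right, y down, z forward; pixel columns grow to the right and rows downward; lengths in mm; the calibration is good to about 2 mm. A picture is of the moment at which its call begins. There is no depth.
- job_done(): hands the job in; it is judged then, once.
The state is a dict: "time_s": time; "qpos": joint angles; "qvel": joint speeds; "effort": joint torques, N m; "ee_pos": TCP position; "ee_rot": TCP orientation; "force": force on the tool from outside, world axes, zero at the start; "torque": the same for the moment, N m; "gripper_width": finger opening in mm; "gripper_force": force on a finger pad.
Only numpy, scipy, OpenCV 4.12 (cv2) and the standard library are available. Lean on these libraries where they do the work, as an engineer would, in place of code of your own. Each camera call takes 0.05 s, during which the arm holds its last target. There are 200 camera calls.

## Working session

There is one attempt and no reset: what is moved stays moved. The work goes in short steps, Python scripts to look and compute and a tool call to move; the robot and the scene stay as the last step left them, time stands still between calls to the robot, and variables do not carry over. Pictures are saved under pics/ and viewed, at most 10 in all, crops included, and the job is handed in when it is done.

Besides the shell and the picture viewer there is one more tool, called in YAML: its name, and indented under it one key for each argument. step_arm: Moves the arm, as the interface text tells. Its arguments: {"type":"object","properties":{"steps":{"type":"array","items":{"type":"array","items":{"type":"number"}}},"force":{"type":"number"}},"required":["steps"]}

```bash
mkdir -p pics; ls; python3 - <<'E'
from workcell import *
import cv2,numpy as np
print(state())
for n in("scene","top"):
    f=grab_frame(n); cv2.imwrite(f"pics/{n}0.png",f["image"]); print(n,{k:v for k,v in f.items() if k!="image"})
    np.save(f"pics/{n}0.npy",f,allow_pickle=True)
E
```

```text
pics
{'time_s': 0.0, 'qpos': array([ 6.77808395e+01,  1.83537136e+01,  8.97089772e+01,  1.59371639e-03,
        7.20429896e+01, -1.14638461e+00]), 'qvel': array([-0.1276659 , -0.12986721, -0.05286294, -0.00791024, -0.05289676,
       -0.05991157]), 'effort': array([-2.78956995e-04, -4.12468493e+01, -2.31963712e+01,  7.27287331e-02,
        4.57354845e-02, -1.58072667e-04]), 'ee_pos': array([206.54175307, 536.06637124, 213.08208681]), 'ee_rot': array([-1.79894371e+02, -3.62920024e-03,  1.58926728e+02]), 'force': array([ 0.17359933,  0.21539169, -0.5908756 ]), 'torque': array([ 0.02093187, -0.00310145,  0.03283329]), 'gripper_force': 0.0, 'gripper_width': 91.16015198468848}
scene {'fovy': 44.74235267130649, 'cx': 280.303534358389, 'cy': 205.5641843482671, 'origin': array([  70.17571185, -871.30057917,  919.68648507]), 'rotation': array([-130.3241903 ,    1.20409824,  -31.38562565])}
top {'fovy': 43.25897845098899, 'cx': 282.5547617618598, 'cy': 220.85338962877913, 'origin': array([ 455.51872805,  -62.65501451, 1637.39474943]), 'rotation': array([-176.70246202,    0.872042  ,  -89.73275425])}
```

View pics/scene0.png

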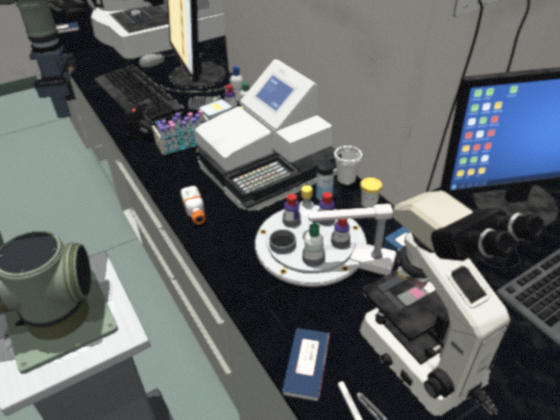

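View pics/top0.png

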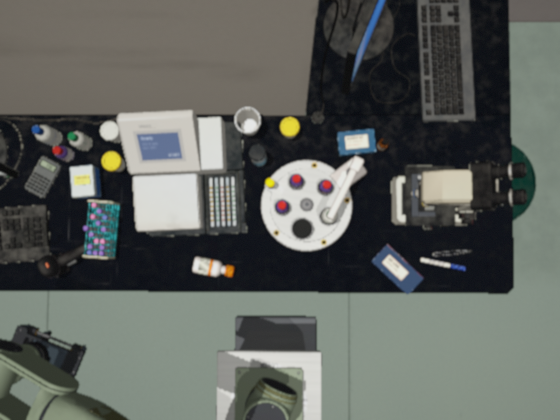

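The scene view shows the lying bottle at (193,205) with its cap at (198,217), the nest at (283,240) and the knob at (307,192). In the top view the bottle is at (212,268) with its cap at (230,270), the nest at (302,228) and the knob at (270,183).

```bash
cat > h.py <<'E'
import numpy as np,cv2
from scipy.spatial.transform import Rotation as Ro
def load(n): return np.load(f"pics/{n}.npy",allow_pickle=True).item()
def ray(f,u,v):
    F=210/np.tan(np.radians(f["fovy"]/2)); R=Ro.from_euler("xyz",f["rotation"],degrees=True).as_matrix()
    d=R@np.array([(u-f["cx"])/F,(v-f["cy"])/F,1]); return np.array(f["origin"]),d/np.linalg.norm(d)
def onz(f,u,v,z):
    o,d=ray(f,u,v); return o+d*(z-o[2])/d[2]
def proj(f,p):
    F=210/np.tan(np.radians(f["fovy"]/2)); R=Ro.from_euler("xyz",f["rotation"],degrees=True).as_matrix()
    c=R.T@(np.array(p)-f["origin"]); return c[:2]/c[2]*F+[f["cx"],f["cy"]]
def tri(a,pa,b,pb):
    o1,d1=ray(a,*pa);o2,d2=ray(b,*pb)
    s=np.linalg.lstsq(np.c_[d1,-d2],o2-o1,rcond=None)[0]
    p,q=o1+s[0]*d1,o2+s[1]*d2; return (p+q)/2,np.linalg.norm(p-q)
def blobs(f,lo,hi,roi,amin=8):
    x0,y0,x1,y1=roi; h=cv2.cvtColor(f["image"],cv2.COLOR_BGR2HSV)[y0:y1,x0:x1]
    m=cv2.inRange(h,np.array(lo),np.array(hi)); n,l,s,c=cv2.connectedComponentsWithStats(m)
    return [(s[i,4],c[i]+[x0,y0],cv2.minAreaRect(np.argwhere(l==i)[:,::-1].astype(np.float32)+[x0,y0])) for i in range(1,n) if s[i,4]>=amin]
E
python3 - <<'E'
from h import *
np.set_printoptions(precision=1,suppress=True)
S,T=load("scene0"),load("top0")
for n,f,roi in(("S",S,(175,175,215,230)),("T",T,(185,250,245,285))):
    print(n,"orange",[(b[0],b[1]) for b in blobs(f,(4,130,120),(18,255,255),roi)])
    print(n,"whole",[(b[0],b[1],b[2]) for b in blobs(f,(0,0,95),(180,255,255),roi)])
for n,f,roi in(("S",S,(298,182,316,210)),("T",T,(258,172,282,194))):
    print(n,"yellow",[(b[0],b[1]) for b in blobs(f,(20,100,100),(35,255,255),roi)])
for n,f,roi in(("S",S,(265,225,302,255)),("T",T,(285,212,320,245))):
    print(n,"dark",[(b[0],b[1],b[2]) for b in blobs(f,(0,0,0),(180,255,95),roi,30)])
for n,f,roi in(("S",S,(245,195,380,295)),("T",T,(250,150,360,260))):
    print(n,"white",[(b[0],b[2]) for b in blobs(f,(0,0,120),(180,70,255),roi,300)])
a=S["image"][170:290,170:385];b=T["image"][150:290,180:365]
cv2.imwrite("pics/c1.png",np.vstack([cv2.resize(cv2.copyMakeBorder(x,0,0,0,215-x.shape[1],0),None,fx=2.3,fy=2.3,interpolation=2) for x in(a,b)]))
E
```

```text
Traceback (most recent call last):
  File "h.py", line 19, in blobs
    return [(s[i,4],c[i]+[x0,y0],cv2.minAreaRect(np.argwhere(l==i)[:,::-1].astype(np.float32)+[x0,y0])) for i in range(1,n) if s[i,4]>=amin]
                                 ~~~~~~~~~~~~~~~^^^^^^^^^^^^^^^^^^^^^^^^^^^^^^^^^^^^^^^^^^^^^^^^^^^^^^
cv2.error: OpenCV(4.12.0) /io/opencv/modules/imgproc/src/convhull.cpp:143: error: (-215:Assertion failed) total >= 0 && (depth == CV_32F || depth == CV_32S) in function 'convexHull'
```

```bash
sed -i 's/np.argwhere(l==i)\[:,::-1\].astype(np.float32)+\[x0,y0\]/(np.argwhere(l==i)[:,::-1]+[x0,y0]).astype(np.float32)/' h.py
python3 - <<'E'
from h import *
np.set_printoptions(precision=1,suppress=True)
S,T=load("scene0"),load("top0")
for n,f,roi in(("S",S,(175,175,215,230)),("T",T,(185,250,245,285))):
    print(n,"orange",[(b[0],b[1]) for b in blobs(f,(4,130,120),(18,255,255),roi)])
    print(n,"whole",[(b[0],b[1],b[2]) for b in blobs(f,(0,0,95),(180,255,255),roi)])
for n,f,roi in(("S",S,(298,182,316,210)),("T",T,(258,172,282,194))):
    print(n,"yellow",[(b[0],b[1]) for b in blobs(f,(20,100,100),(35,255,255),roi)])
for n,f,roi in(("S",S,(265,225,302,255)),("T",T,(285,212,320,245))):
    print(n,"dark",[(b[0],b[1],b[2]) for b in blobs(f,(0,0,0),(180,255,95),roi,30)])
for n,f,roi in(("S",S,(245,195,380,295)),("T",T,(250,150,360,260))):
    print(n,"white",[(b[0],b[2]) for b in blobs(f,(0,0,120),(180,70,255),roi,300)])
a=S["image"][170:290,170:385];b=T["image"][150:290,180:365]
cv2.imwrite("pics/c1.png",np.vstack([cv2.resize(cv2.copyMakeBorder(x,0,0,0,215-x.shape[1],0),None,fx=2.3,fy=2.3,interpolation=2) for x in(a,b)]))
E
```

```text
S orange [(np.int32(77), array([197.1, 214.3]))]
S whole [(np.int32(10), array([211.8, 176.7]), ((211.75001525878906, 176.75), (6.363961219787598, 1.4142134189605713), 45.0)), (np.int32(593), array([192.7, 202.2]), ((193.8000030517578, 204.4000244140625), (39.212242126464844, 18.97366714477539), 71.56504821777344))]
T orange [(np.int32(25), array([209.9, 267.4])), (np.int32(89), array([229. , 270.7]))]
T whole [(np.int32(615), array([211. , 267.4]), ((212.7307586669922, 267.8461608886719), (41.772735595703125, 17.062103271484375), 11.309932708740234))]
S yellow [(np.int32(127), array([306.3, 191.2]))]
T yellow [(np.int32(77), array([269.3, 182.2]))]
S dark [(np.int32(435), array([282.2, 241.4]), ((282.5, 241.5), (21.0, 23.0), 90.0))]
T dark [(np.int32(286), array([301.9, 228.2]), ((302.0, 228.0), (18.0, 18.0), 90.0))]
S white [(np.int32(6226), ((318.7008972167969, 242.29379272460938), (84.12894439697266, 128.10543823242188), 83.8533706665039))]
T white [(np.int32(6036), ((310.0, 203.0), (94.0, 98.0), 90.0))]
```

View pics/c1.png

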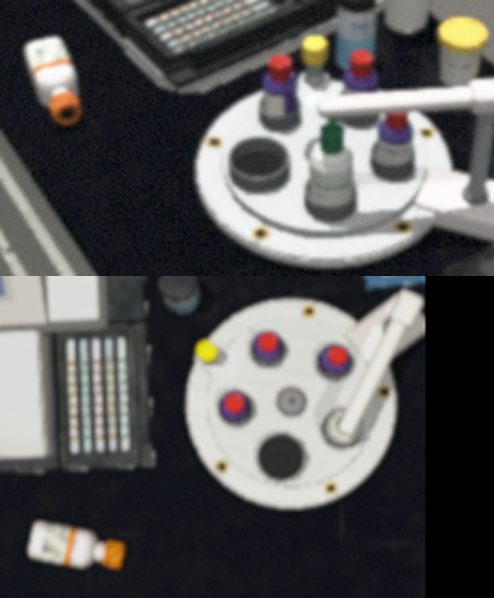

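```bash
python3 - <<'E'
from h import *
np.set_printoptions(precision=1,suppress=True)
S,T=load("scene0"),load("top0")
print("knob",tri(S,(306.3,191.2),T,(269.3,182.2)), onz(T,269.3,182.2,85),onz(S,306.3,191.2,78))
print("nest T@57",onz(T,301.9,228.2,57),"T@45",onz(T,301.9,228.2,45),"S@50",onz(S,282.2,241.4,50),tri(S,(282.2,241.4),T,(301.9,228.2)))
print("whole", onz(T,211,267.4,23), onz(S,192.7,202.2,23),tri(S,(192.7,202.2),T,(211,267.4)))
print("cap", onz(T,229,270.7,23), onz(S,197.1,214.3,23),tri(S,(197.1,214.3),T,(229,270.7)))
print("ends T", onz(T,212.73,267.85,23), "dir",onz(T,229,270.7,23)-onz(T,209.9,267.4,23))
for f,roi in((S,(275,185,370,250)),(T,(265,165,345,225))):
    for lo,hi in(((0,130,90),(8,255,255)),((170,130,90),(180,255,255))):
        for b in blobs(f,lo,hi,roi): print("red",b[0],b[1],onz(f,*b[1],116))
# housing circle (top)
h=cv2.cvtColor(T["image"],cv2.COLOR_BGR2HSV); m=cv2.inRange(h,np.array((0,0,110)),np.array((180,70,255)))
c=max(cv2.findContours(m[140:270,240:360].copy(),0,1)[0],key=cv2.contourArea)[:,0]+[240,140]
c=c.astype(float); k=np.ones(len(c),bool)
for _ in range(15):
    p=np.linalg.lstsq(np.c_[2*c[k],np.ones(k.sum())],(c[k]**2).sum(1),rcond=None)[0]; r=np.sqrt(p[2]+p[:2]@p[:2])
    k=abs(np.hypot(*(c-p[:2]).T)-r)<max(1.2,0)if _ else np.hypot(*(c-[307,205]).T)<48
print("housing",p[:2],r,k.sum(),onz(T,*p[:2],28),onz(T,p[0]+r,p[1],28)-onz(T,*p[:2],28))
# bottle contour width profile
for n,f,roi in(("T",T,(185,250,245,285)),):
    b=blobs(f,(0,0,95),(180,255,255),roi)[0]
    print([onz(f,*q,23) for q in cv2.boxPoints(b[2])])
E
```

```text
knob (array([661. ,   1. ,  74.9]), np.float64(1.7328259299232265)) [658.9   1.   85. ] [659.6  -2.6  78. ]
nest T@57 [524.7 -96.   57. ] T@45 [525.2 -96.3  45. ] S@50 [ 522.  -104.4   50. ] (array([525.9, -96.6,  41.5]), np.float64(1.1679845361179335))
whole [405.7 179.6  23. ] [409.  183.5  23. ] (array([406.6, 178.6,  27.5]), np.float64(1.651979094414888))
cap [395.9 124.6  23. ] [398.3 130.4  23. ] (array([396.1, 123.9,  28.9]), np.float64(0.006213285416551107))
ends T [404.3 174.3  23. ] dir [ -9.7 -58.4   0. ]
red 75 [291.5 197.8] [587.7 -43.6 116. ]
red 66 [326.9 196.8] [663.4 -88.  116. ]
red 27 [342.  221.7] [ 640.1 -181.9  116. ]
red 12 [325.8 200.7] [652.7 -98.7 116. ]
red 19 [291.7 202.4] [578.7 -58.8 116. ]
red 13 [341.7 223.8] [ 634.9 -187.6  116. ]
red 30 [296.4 178.4] [666.2 -78.4 116. ]
red 30 [326.4 184.2] [ 649.6 -165.1  116. ]
red 29 [281.5 204.9] [589.1 -35.9 116. ]
red 24 [296.2 178.2] [666.6 -77.9 116. ]
red 24 [326.4 184.7] [ 648.1 -165.1  116. ]
red 27 [281.8 204.6] [589.9 -36.6 116. ]
housing [306. 205.] 45.39096858336356 235 [ 596.7 -109.    28. ] [   0.5 -138.1    0. ]
[array([391. , 241.7,  23. ]), array([441.9, 232.2,  23. ]), array([417.6, 106.9,  23. ]), array([366.9, 116.5,  23. ])]
```

The crop shows the raised orange cap at the right end of the bottle, the dark nest at the front of the carousel, and the yellow knob at its left rear. Estimates: carousel centre about (598,-110) with yaw -10.5°, nest (524.5,-96), knob (657.6,0), bottle base about (414,232) with its axis 10° off -y.

```bash
cat > plan.py <<'E'
import numpy as np,json,os
from scipy.spatial.transform import Rotation as Ro, Slerp
P="cmd.json"
def ori(yaw,tilt=0): return Ro.from_euler("z",yaw,degrees=True)*Ro.from_euler("x",180,degrees=True)*Ro.from_euler("y",tilt,degrees=True)
def cmd():
    if os.path.exists(P): d=json.load(open(P)); return np.array(d[0]),Ro.from_quat(d[1])
    return np.array([206.752,536.56,213.976]),ori(158.926)
def save(p,R): json.dump([list(p),list(R.as_quat())],open(P,"w"))
def resync(s): save(np.array(s["ee_pos"]),Ro.from_euler("xyz",s["ee_rot"],degrees=True))
def show(s):
    p,R=cmd(); Rm=Ro.from_euler("xyz",s["ee_rot"],degrees=True)
    print("t %.2f pos"%s["time_s"],np.round(s["ee_pos"],1),"err",np.round(s["ee_pos"]-p,1),"rotErr",np.round((R.inv()*Rm).as_rotvec(degrees=True),1),"F",np.round(s["force"],1),"w %.1f gf %.1f"%(s["gripper_width"],s["gripper_force"]),"q",np.round(s["qpos"]))
def plan(wps,keep=True):
    "wps: (pos,R,rows,hand)"
    p,R=cmd(); rows=[]
    for tp,tR,n,h in wps:
        tp=np.array(tp,float); p0=p.copy(); sl=Slerp([0,1],Ro.concatenate([R,tR]))
        for i in range(1,n+1):
            dp=np.round(R.inv().apply(p0+(tp-p0)*i/n-p),1); dr=np.round((R.inv()*sl(i/n)).as_rotvec(degrees=True),1)
            assert abs(dp).max()<=62.5 and abs(dr).max()<=10.7,(dp,dr)
            rows.append([*map(float,dr+0.),*map(float,dp+0.),h]); p=p+R.apply(dp); R=R*Ro.from_rotvec(dr,degrees=True)
    while len(rows)%8: rows.append([0]*6+[rows[-1][6]])
    for i in range(0,len(rows),8): print(json.dumps([[int(x) if x==int(x) else x for x in r] for r in rows[i:i+8]]))
    save(p,R)
E
python3 - <<'E'
from plan import *
plan([((408,192,130),ori(80),8,1),((408,197,50),ori(80,30),5,1),((408,197,13.5),ori(80,30),3,1)])
E
```

```text
[[0, 0, 9.9, -39, -31.1, 10.5, 1], [0, 0, 9.8, -43.7, -24, 10.5, 1], [0, 0, 9.9, -47.2, -16.2, 10.5, 1], [0, 0, 9.9, -49.2, -7.9, 10.5, 1], [0, 0, 9.8, -49.9, 0.8, 10.5, 1], [0, 0, 9.9, -49, 9.2, 10.5, 1], [0, 0, 9.9, -46.7, 17.6, 10.5, 1], [0, 0, 9.8, -43, 25.2, 10.5, 1]]
[[0, 6, 0, 1, -0.2, 16, 1], [0, 6, 0, -0.7, -0.1, 16, 1], [0, 6, 0, -2.4, -0.2, 15.9, 1], [0, 6, 0, -4, -0.2, 15.5, 1], [0, 6, 0, -5.6, -0.1, 15, 1], [0, 0, 0, -6.1, 0, 10.5, 1], [0, 0, 0, -6.1, 0, 10.6, 1], [0, 0, 0, -6, 0, 10.5, 1]]
```

step_arm:
  steps:
    - [0,0,9.9,-39,-31.1,10.5,1]
    - [0,0,9.8,-43.7,-24,10.5,1]
    - [0,0,9.9,-47.2,-16.2,10.5,1]
    - [0,0,9.9,-49.2,-7.9,10.5,1]
    - [0,0,9.8,-49.9,0.8,10.5,1]
    - [0,0,9.9,-49,9.2,10.5,1]
    - [0,0,9.9,-46.7,17.6,10.5,1]
    - [0,0,9.8,-43,25.2,10.5,1]

```text
time_s: 1.1
ee_pos: [408.5, 190.5, 129.5]
ee_rot: [180.0, -0.0, 79.7]
force: [0.9, 0.2, 0.2]
gripper_width: 91.3
gripper_force: 0.0
```

```bash
python3 - <<'E'
from workcell import *
from plan import *
show(state())
E
```

```text
t 1.10 pos [408.5 190.5 129.5] err [  0.5  -6.5 116. ] rotErr [ -0.1 -30.    0.3] F [0.9 0.2 0.2] w 91.3 gf 0.0 q [ 24.  12. 112.   0.  56.  34.]
```

step_arm:
  steps:
    - [0,6,0,1,-0.2,16,1]
    - [0,6,0,-0.7,-0.1,16,1]
    - [0,6,0,-2.4,-0.2,15.9,1]
    - [0,6,0,-4,-0.2,15.5,1]
    - [0,6,0,-5.6,-0.1,15,1]
    - [0,0,0,-6.1,0,10.5,1]
    - [0,0,0,-6.1,0,10.6,1]
    - [0,0,0,-6,0,10.5,1]

```text
time_s: 2.1
ee_pos: [407.5, 196.7, 14.2]
ee_rot: [-179.9, -29.5, 80.0]
force: [-0.2, -0.2, 0.4]
gripper_width: 91.3
gripper_force: 0.0
```

step_arm:
  steps:
    - [0,0,0,0,0,0,0]
    - [0,0,0,0,0,0,0]
    - [0,0,0,0,0,0,0]
    - [0,0,0,0,0,0,0]
    - [0,0,0,0,0,0,0]
    - [0,0,0,0,0,0,0]
    - [0,0,0,0,0,0,0]
    - [0,0,0,0,0,0,0]
  force: 30

```text
time_s: 3.1
ee_pos: [408.1, 196.9, 15.1]
ee_rot: [-180.0, -29.5, 80.1]
force: [0.3, -2.0, 4.9]
gripper_width: 46.0
gripper_force: 30.0
```

```bash
python3 - <<'E'
from workcell import *
from plan import *
from h import *
show(state())
f=grab_frame("scene"); g=grab_frame("top")
cv2.imwrite("pics/c2.png",np.hstack([cv2.resize(f["image"][140:260,150:270],None,fx=3,fy=3),cv2.resize(g["image"][200:320,160:280],None,fx=3,fy=3)]))
E
```

```text
t 3.10 pos [408.1 196.9  15.1] err [ 0.1 -0.1  1.6] rotErr [ 0.  -0.5 -0. ] F [ 0.3 -2.   4.9] w 46.0 gf 30.0 q [  3.  21. 132.  59.  34. -39.]
```

View pics/c2.png

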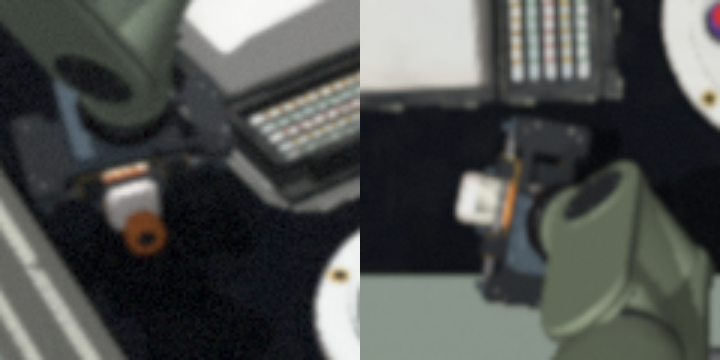

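```bash
python3 - <<'E'
from plan import *
def wp(G,yaw,tilt,n,h,off=19):
    R=ori(yaw,tilt); return (np.array(G)+off*R.apply([0,0,1]),R,n,h)
plan([wp((406,188,70),80,30,2,0),wp((400,70,140),82,-15,6,0),wp((408,-20,110),110,-60,7,0),wp((408,-20,75),110,-60,1,0)])
E
```

```text
[[0, 0, 0, 10.1, -0.2, -17.3, 0], [0, 0, 0, 10.1, -0.2, -17.2, 0], [0, -7.5, -0.3, -13.3, 2.4, -20.8, 0], [0.1, -7.5, -0.4, -16, 2.4, -18.9, 0], [0, -7.5, -0.3, -18.2, 2.2, -16.7, 0], [0.1, -7.5, -0.3, -20.4, 2.1, -14.1, 0], [0, -7.5, -0.4, -21.9, 2, -11.3, 0], [0.1, -7.5, -0.3, -23.3, 1.9, -8.4, 0]]
[[-2.5, -6.3, -3.3, -12.7, 4, 6.5, 0], [-2.5, -6.3, -3.2, -12.1, 3, 8.1, 0], [-2.5, -6.3, -3.3, -11.3, 2, 9.4, 0], [-2.5, -6.3, -3.2, -10.2, 0.9, 10.7, 0], [-2.5, -6.3, -3.3, -9, -0.2, 11.8, 0], [-2.5, -6.3, -3.2, -7.7, -1.1, 12.6, 0], [-2.5, -6.3, -3.3, -6.1, -2.1, 13.4, 0], [0, 0, 0, 30.3, 0, 17.4, 0]]
```

step_arm:
  steps:
    - [0,0,0,10.1,-0.2,-17.3,0]
    - [0,0,0,10.1,-0.2,-17.2,0]
    - [0,-7.5,-0.3,-13.3,2.4,-20.8,0]
    - [0.1,-7.5,-0.4,-16,2.4,-18.9,0]
    - [0,-7.5,-0.3,-18.2,2.2,-16.7,0]
    - [0.1,-7.5,-0.3,-20.4,2.1,-14.1,0]
    - [0,-7.5,-0.4,-21.9,2,-11.3,0]
    - [0.1,-7.5,-0.3,-23.3,1.9,-8.4,0]

```text
time_s: 4.2
ee_pos: [398.1, 66.1, 122.4]
ee_rot: [-179.7, 15.4, 82.2]
force: [-0.4, 1.0, -2.4]
gripper_width: 45.6
gripper_force: 30.0
```

step_arm:
  steps:
    - [-2.5,-6.3,-3.3,-12.7,4,6.5,0]
    - [-2.5,-6.3,-3.2,-12.1,3,8.1,0]
    - [-2.5,-6.3,-3.3,-11.3,2,9.4,0]
    - [-2.5,-6.3,-3.2,-10.2,0.9,10.7,0]
    - [-2.5,-6.3,-3.3,-9,-0.2,11.8,0]
    - [-2.5,-6.3,-3.2,-7.7,-1.1,12.6,0]
    - [-2.5,-6.3,-3.3,-6.1,-2.1,13.4,0]
    - [0,0,0,30.3,0,17.4,0]

```text
time_s: 5.2
ee_pos: [412.4, -33.7, 65.2]
ee_rot: [-179.4, 60.0, 110.7]
force: [0.9, 1.1, -2.4]
gripper_width: 45.8
gripper_force: 30.0
```

```bash
python3 - <<'E'
from workcell import *
from plan import *
from h import *
show(state())
f=grab_frame("scene"); g=grab_frame("top")
np.save("pics/scene3.npy",f,allow_pickle=True);np.save("pics/top3.npy",g,allow_pickle=True)
cv2.imwrite("pics/c3.png",np.hstack([cv2.resize(f["image"][140:290,150:300],None,fx=2.6,fy=2.6),cv2.resize(g["image"][200:350,210:360],None,fx=2.6,fy=2.6)]))
E
```

```text
t 5.20 pos [412.4 -33.7  65.2] err [-1.2  1.7 -0.3] rotErr [-0.1  0.  -0.3] F [ 0.9  1.1 -2.4] w 45.8 gf 30.0 q [ 36.  32. 133. -67.  65.  74.]
```

View pics/c3.png

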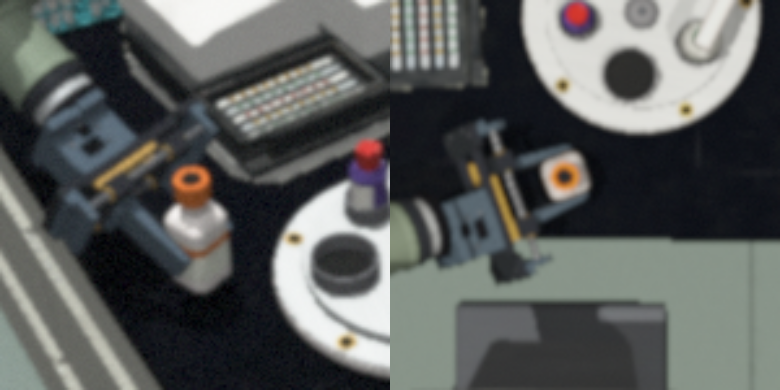

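step_arm:
  steps:
    - [0,0,0,5.2,0,3,0]
    - [0,0,0,5.2,0,3,0]
    - [0,0,0,5.2,0,3,0]
    - [0,0,0,5.2,0,3,0]
    - [0,0,0,1.7,0,1,0]
    - [0,0,0,0,0,0,0]
    - [0,0,0,0,0,0,0]
    - [0,0,0,0,0,0,0]

```text
time_s: 6.3
ee_pos: [413.3, -33.6, 40.4]
ee_rot: [-179.6, 60.0, 110.4]
force: [0.0, -0.8, -2.5]
gripper_width: 46.0
gripper_force: 30.0
```

```bash
python3 - <<'E'
from workcell import *
from plan import *
s=state(); show(s); resync(s)
E
```

```text
t 6.30 pos [413.3 -33.6  40.4] err [ -0.3   1.8 -25.1] rotErr [-0.   0.  -0.2] F [ 0.  -0.8 -2.5] w 46.0 gf 30.0 q [ 36.  35. 134. -69.  63.  78.]
```

G is at about z 49.9; I'll step down gently.

step_arm:
  steps:
    - [0,0,0,0.9,0,0.5,0]
    - [0,0,0,0.9,0,0.5,0]
    - [0,0,0,0.9,0,0.5,0]
    - [0,0,0,0,0,0,0]
    - [0,0,0,0,0,0,0]
    - [0,0,0,0,0,0,0]
    - [0,0,0,0,0,0,0]
    - [0,0,0,0,0,0,0]

```text
time_s: 7.3
ee_pos: [413.2, -33.6, 37.2]
ee_rot: [-179.6, 60.0, 110.5]
force: [0.6, 0.5, -1.8]
gripper_width: 45.6
gripper_force: 30.0
```

step_arm:
  steps:
    - [0,0,0,0.9,0,0.5,0]
    - [0,0,0,0,0,0,0]
    - [0,0,0,0.9,0,0.5,0]
    - [0,0,0,0,0,0,0]
    - [0,0,0,0,0,0,0]
    - [0,0,0,0,0,0,0]
    - [0,0,0,0,0,0,0]
    - [0,0,0,0,0,0,0]

```text
time_s: 8.3
ee_pos: [413.2, -33.6, 35.1]
ee_rot: [-179.6, 60.0, 110.5]
force: [-0.3, 0.6, -1.6]
gripper_width: 45.9
gripper_force: 30.0
```

step_arm:
  steps:
    - [0,0,0,0.9,0,0.5,0]
    - [0,0,0,0,0,0,0]
    - [0,0,0,0.9,0,0.5,0]
    - [0,0,0,0,0,0,0]
    - [0,0,0,0,0,0,0]
    - [0,0,0,0,0,0,0]
    - [0,0,0,0,0,0,0]
    - [0,0,0,0,0,0,0]

```text
time_s: 9.3
ee_pos: [413.2, -33.5, 33.1]
ee_rot: [-179.6, 60.0, 110.5]
force: [0.4, 0.2, -1.6]
gripper_width: 45.6
gripper_force: 30.0
```

```bash
python3 - <<'E'
from workcell import *
from plan import *
from h import *
f=grab_frame("scene"); g=grab_frame("top"); s=state(); show(s)
np.save("pics/scene4.npy",f,allow_pickle=True);np.save("pics/top4.npy",g,allow_pickle=True)
for n,F,roi in(("S",f,(205,185,245,300)),("T",g,(255,250,300,285))):
    for b in blobs(F,(4,130,90),(18,255,255),roi,6): print(n,b[0],b[1],b[2])
    h=blobs(F,(0,0,85),(180,255,255),roi,60); print([(b[0],b[1],b[2]) for b in h])
cv2.imwrite("pics/c4.png",np.hstack([cv2.resize(f["image"][180:280,180:280],None,fx=3.9,fy=3.9),cv2.resize(g["image"][220:320,230:330],None,fx=3.9,fy=3.9)]))
E
```

```text
t 9.40 pos [413.2 -33.5  33.1] err [-0.1  0.1 -7.3] rotErr [ 0. -0. -0.] F [ 0.1  0.4 -2.1] w 45.6 gf 30.0 q [ 36.  36. 134. -69.  63.  80.]
S 180 [224.99444444 221.12777778] ((225.0, 221.5), (15.0, 14.0), 90.0)
[(np.int32(141), array([232.75177305, 198.5035461 ]), ((234.30279541015625, 198.4908447265625), (24.041440963745117, 13.218002319335938), 16.699243545532227)), (np.int32(97), array([209.68041237, 208.89690722]), ((209.191162109375, 208.4852752685547), (8.917926788330078, 14.920376777648926), 59.03623962402344)), (np.int32(910), array([225.87582418, 237.30769231]), ((226.07406616210938, 236.60861206054688), (44.20315933227539, 31.88486099243164), 55.7131233215332)), (np.int32(125), array([208.784, 293.   ]), ((210.5, 290.0), (18.0, 11.0), 90.0))]
T 69 [277.47826087 266.63768116] ((277.5, 266.5), (9.0, 9.0), 90.0)
[(np.int32(381), array([275.5328084 , 267.07874016]), ((274.5321350097656, 267.9403991699219), (24.328786849975586, 22.508920669555664), 73.3007583618164))]
```

View pics/c4.png

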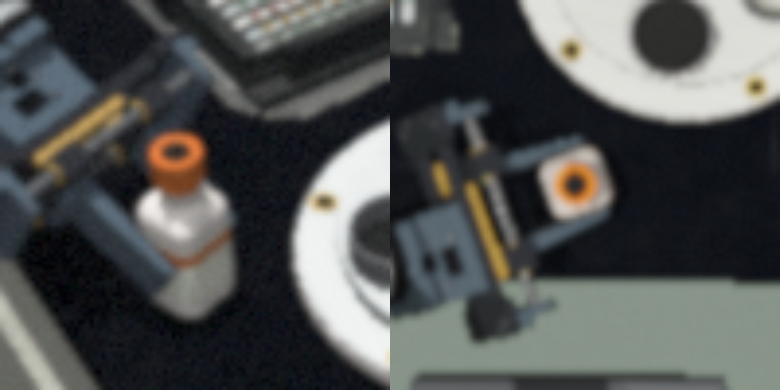

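The bottle is upright in the fingers. The cap's dark centre is at (225.4,218.5) in the scene view and (277.4,267.2) in the top view.

```bash
python3 - <<'E'
from h import *
print(tri(load("scene4"),(225.4,218.5),load("top4"),(277.4,267.2)))
print(onz(load("top4"),277.4,267.2,121))
print(onz(load("scene4"),226,262,0), onz(load("scene4"),226,260,0))
E
```

```text
(array([411.91406128, -25.79503198, 118.62144466]), np.float64(3.851361927656951))
[410.22512512 -25.0692008  121.        ]
[392.88810477 -47.33885353   0.        ] [395.95735285 -41.24666276   0.        ]
```

step_arm:
  steps:
    - [0,0,0,0.9,0,0.5,0]
    - [0,0,0,0,0,0,0]
    - [0,0,0,0,0,0,0]
    - [0,0,0,0.9,0,0.5,0]
    - [0,0,0,0,0,0,0]
    - [0,0,0,0,0,0,0]
    - [0,0,0,0,0,0,0]
    - [0,0,0,0,0,0,0]

```text
time_s: 10.4
ee_pos: [413.2, -33.5, 31.1]
ee_rot: [-179.6, 60.0, 110.5]
force: [0.5, -0.6, -2.1]
gripper_width: 45.5
gripper_force: 30.0
```

step_arm:
  steps:
    - [0,0,0,0.9,0,0.5,0]
    - [0,0,0,0,0,0,0]
    - [0,0,0,0,0,0,0]
    - [0,0,0,0.9,0,0.5,0]
    - [0,0,0,0,0,0,0]
    - [0,0,0,0,0,0,0]
    - [0,0,0,0,0,0,0]
    - [0,0,0,0,0,0,0]

```text
time_s: 11.4
ee_pos: [413.4, -34.0, 30.9]
ee_rot: [-179.7, 60.3, 110.4]
force: [-1.5, 4.2, 10.8]
gripper_width: 45.7
gripper_force: 30.0
```

step_arm:
  steps:
    - [0,0,0,-1.1,0,-0.6,0]
    - [0,0,0,0,0,0,0]
    - [0,0,0,0,0,0,0.75]
    - [0,0,0,0,0,0,0.75]
    - [0,0,0,0,0,0,0.75]
    - [0,0,0,0,0,0,0.75]
    - [0,0,0,0,0,-15,0.75]
    - [0,0,0,0,0,-30,0.75]

```text
time_s: 12.4
ee_pos: [399.2, 2.8, 52.7]
ee_rot: [-179.3, 60.0, 110.6]
force: [-0.0, 0.6, -0.1]
gripper_width: 68.4
gripper_force: 0.0
```

```bash
python3 - <<'E'
from workcell import *
from plan import *
s=state(); show(s); resync(s); p,R=cmd()
a=p-60*R.apply([0,0,1]); print(a)
plan([(a,R,2,.75),((390,30,190),ori(100,-30),4,0),((410.5,-25,160),ori(90),6,0),((410.5,-25,128),ori(90),4,0)])
E
```

```text
t 12.40 pos [399.2   2.8  52.7] err [-14.2  36.4  12.3] rotErr [ 0.1 -0.  -0.1] F [-0.   0.6 -0.1] w 68.4 gf 0.0 q [ 41.  34. 132. -62.  66.  75.]
[381.55124062  51.67493065  82.68620377]
[[0, 0, 0, 0, 0, -30, 0.75], [0, 0, 0, 0, 0, -30, 0.75], [1.7, 7.5, 1.8, -26.1, 0, -8.4, 0], [1.8, 7.5, 1.9, -24.9, 0.5, -11.7, 0], [1.7, 7.5, 1.8, -23, 0.8, -14.9, 0], [1.7, 7.5, 1.9, -20.9, 1.1, -17.8, 0], [0.4, 5, 1.6, -5.8, 1.8, 9.1, 0], [0.5, 5, 1.7, -6.6, 2, 8.6, 0]]
[[0.4, 4.9, 1.6, -7.2, 2.3, 8, 0], [0.5, 5, 1.6, -7.8, 2.5, 7.3, 0], [0.4, 5, 1.6, -8.4, 2.8, 6.6, 0], [0.4, 5, 1.7, -8.7, 3.1, 5.8, 0], [0, 0, 0, 0, 0, 8, 0], [0, 0, 0, 0, 0, 8, 0], [0, 0, 0, 0, 0, 8, 0], [0, 0, 0, -0.1, 0, 8, 0]]
```

step_arm:
  steps:
    - [0,0,0,0,0,-30,0.75]
    - [0,0,0,0,0,-30,0.75]
    - [1.7,7.5,1.8,-26.1,0,-8.4,0]
    - [1.8,7.5,1.9,-24.9,0.5,-11.7,0]
    - [1.7,7.5,1.8,-23,0.8,-14.9,0]
    - [1.7,7.5,1.9,-20.9,1.1,-17.8,0]
    - [0.4,5,1.6,-5.8,1.8,9.1,0]
    - [0.5,5,1.7,-6.6,2,8.6,0]

```text
time_s: 13.4
ee_pos: [397.3, 11.5, 180.6]
ee_rot: [179.2, 19.7, 96.4]
force: [-0.0, -0.1, -0.4]
gripper_width: 11.1
gripper_force: 0.0
```

```bash
python3 - <<'E'
from workcell import *
from plan import *
from h import *
f=grab_frame("scene"); g=grab_frame("top"); s=state(); print(s["ee_pos"],s["force"],s["gripper_width"])
for n,F,roi in(("S",f,(205,185,245,300)),("T",g,(255,250,300,285))):
    for b in blobs(F,(4,130,90),(18,255,255),roi,6): print(n,b[0],b[1],b[2])
E
```

```text
[397.11057488  10.01225292 180.49251123] [-0.37223571 -0.69934059  0.34743571] 3.1411589081380735
S 165 [224.78787879 222.19393939] ((224.5, 222.0), (14.0, 13.0), 90.0)
T 73 [277.01369863 266.91780822] ((276.8000183105469, 266.9000244140625), (9.391485214233398, 9.838699340820312), 26.56505012512207)
```

Bottle still standing in the same place. Next: go above the cap and press.

step_arm:
  steps:
    - [0.4,4.9,1.6,-7.2,2.3,8,0]
    - [0.5,5,1.6,-7.8,2.5,7.3,0]
    - [0.4,5,1.6,-8.4,2.8,6.6,0]
    - [0.4,5,1.7,-8.7,3.1,5.8,0]
    - [0,0,0,0,0,8,0]
    - [0,0,0,0,0,8,0]
    - [0,0,0,0,0,8,0]
    - [0,0,0,-0.1,0,8,0]

```text
time_s: 14.5
ee_pos: [410.8, -24.0, 127.3]
ee_rot: [179.9, -0.1, 90.2]
force: [-0.2, -0.4, -1.1]
gripper_width: 0.6
gripper_force: 0.0
```

step_arm:
  steps:
    - [0,0,0,0,0,3,0]
    - [0,0,0,0,0,2,0]
    - [0,0,0,0,0,2,0]
    - [0,0,0,0,0,2,0]
    - [0,0,0,0,0,1,0]
    - [0,0,0,0,0,1,0]
    - [0,0,0,0,0,0,0]
    - [0,0,0,0,0,0,0]

```text
time_s: 15.5
ee_pos: [411.5, -24.9, 117.7]
ee_rot: [179.8, -0.1, 90.0]
force: [-0.3, -0.3, 6.0]
gripper_width: 0.8
gripper_force: 2.7
```

step_arm:
  steps:
    - [0,0,0,0,0,2,0]
    - [0,0,0,0,0,2,0]
    - [0,0,0,0,0,1,0]
    - [0,0,0,0,0,1,0]
    - [0,0,0,0,0,1,0]
    - [0,0,0,0,0,1,0]
    - [0,0,0,0,0,0,0]
    - [0,0,0,0,0,0,0]

```text
time_s: 16.5
ee_pos: [411.4, -24.9, 109.7]
ee_rot: [179.8, -0.1, 90.0]
force: [-1.4, -0.0, 5.9]
gripper_width: 0.4
gripper_force: 2.9
```

step_arm:
  steps:
    - [0,0,0,0,0,1,0]
    - [0,0,0,0,0,1,0]
    - [0,0,0,0,0,0.5,0]
    - [0,0,0,0,0,0.5,0]
    - [0,0,0,0,0,0.5,0]
    - [0,0,0,0,0,0,0]
    - [0,0,0,0,0,0,0]
    - [0,0,0,0,0,0,0]

```text
time_s: 17.5
ee_pos: [412.6, -25.0, 108.2]
ee_rot: [179.6, -0.1, 90.1]
force: [-4.7, 0.7, 21.4]
gripper_width: 0.6
gripper_force: 10.8
```

step_arm:
  steps:
    - [0,0,0,0,0,-12,0]
    - [0,0,0,0,0,-25,0]
    - [0,0,0,0,0,0,0.6]
    - [0,0,0,0,0,0,0.6]
    - [0,0,0,0,0,0,0.6]
    - [0,0,0,0,0,0,0.6]
    - [0,0,0,0,0,0,0.6]
    - [0,0,0,0,0,0,0.6]

```text
time_s: 18.5
ee_pos: [411.0, -24.8, 142.4]
ee_rot: [179.9, -0.1, 90.1]
force: [0.5, 0.4, -0.3]
gripper_width: 54.3
gripper_force: 0.0
```

```bash
python3 - <<'E'
from workcell import *
from plan import *
from h import *
f=grab_frame("scene"); s=state(); resync(s);show(s)
for b in blobs(f,(4,130,90),(18,255,255),(205,185,245,300),6): print(b[0],b[1],b[2],onz(f,*b[1],96))
a=np.array(s["ee_pos"])
plan([((411,-25,88),ori(90),5,.6),((411,-25,88),ori(90),3,0),])
p,R=cmd()
plan([((411,-25,160),ori(90),4,0),((524.5,-96.2,175),ori(80),6,0),((524.5,-96.2,160),ori(80),2,0)])
print(R.as_euler("xyz",degrees=True))
E
```

```text
t 18.55 pos [411.  -24.8 142.4] err [0. 0. 0.] rotErr [0. 0. 0.] F [ 1.  -0.3  0. ] w 54.3 gf 0.0 q [ -5.   7. 116.   0.  57.  -5.]
147 [225.        225.3537415] ((224.5, 225.5), (15.0, 13.0), 90.0) [411.4138155  -24.39857412  96.        ]
[[0, 0, 0, -0.1, 0, 10.9, 0.6], [0, 0, 0, 0, -0.1, 10.9, 0.6], [0.1, -0.1, 0, -0.1, 0, 10.8, 0.6], [0, 0, 0, 0, 0, 10.9, 0.6], [0, 0, 0.1, -0.1, 0, 10.9, 0.6], [0, 0, 0, 0, 0, 0, 0], [0, 0, 0, 0, 0, 0, 0], [0, 0, 0, 0, 0, 0, 0]]
[[0, 0, 0, 0, 0, -18, 0], [0, 0, 0, 0, 0, -18, 0], [0, 0, 0, 0, 0, -18, 0], [0, 0, 0, 0, 0, -18, 0], [0, 0, 1.7, -11.8, 18.9, -2.5, 0], [0, 0, 1.6, -11.3, 19.3, -2.5, 0], [0, 0, 1.7, -10.8, 19.6, -2.5, 0], [0, 0, 1.6, -10.1, 19.9, -2.5, 0]]
[[0, 0, 1.7, -9.6, 20.1, -2.5, 0], [0, 0, 1.7, -9, 20.5, -2.5, 0], [0, 0, 0, 0, 0, 7.5, 0], [0, 0, 0, 0, 0, 7.5, 0], [0, 0, 0, 0, 0, 0, 0], [0, 0, 0, 0, 0, 0, 0], [0, 0, 0, 0, 0, 0, 0], [0, 0, 0, 0, 0, 0, 0]]
[1.79983029e+02 1.35784247e-02 8.99562051e+01]
```

step_arm:
  steps:
    - [0,0,0,-0.1,0,10.9,0.6]
    - [0,0,0,0,-0.1,10.9,0.6]
    - [0.1,-0.1,0,-0.1,0,10.8,0.6]
    - [0,0,0,0,0,10.9,0.6]
    - [0,0,0.1,-0.1,0,10.9,0.6]
    - [0,0,0,0,0,0,0]
    - [0,0,0,0,0,0,0]
    - [0,0,0,0,0,0,0]
  force: 30

```text
time_s: 19.55
ee_pos: [411.2, -25.1, 88.4]
ee_rot: [179.9, 0.0, 90.0]
force: [0.6, -0.8, -1.3]
gripper_width: 30.8
gripper_force: 30.0
```

step_arm:
  steps:
    - [0,0,0,0,0,0,0]
    - [0,0,0,0,0,0,0]
    - [0,0,0,0,0,0,0]
    - [0,0,0,0,0,0,0]
    - [0,0,0,0,0,0,0]
    - [0,0,0,0,0,0,0]
    - [0,0,0,0,0,0,0]
    - [0,0,0,0,0,0,0]

```text
time_s: 20.55
ee_pos: [411.2, -25.1, 88.3]
ee_rot: [179.9, 0.0, 90.0]
force: [-1.1, -0.0, 5.0]
gripper_width: 31.3
gripper_force: 30.0
```

step_arm:
  steps:
    - [0,0,0,0,0,-18,0]
    - [0,0,0,0,0,-18,0]
    - [0,0,0,0,0,-18,0]
    - [0,0,0,0,0,-18,0]
    - [0,0,1.7,-11.8,18.9,-2.5,0]
    - [0,0,1.6,-11.3,19.3,-2.5,0]
    - [0,0,1.7,-10.8,19.6,-2.5,0]
    - [0,0,1.6,-10.1,19.9,-2.5,0]

```text
time_s: 21.55
ee_pos: [486.7, -72.7, 169.1]
ee_rot: [-179.9, -0.0, 83.3]
force: [-0.4, -0.2, -2.6]
gripper_width: 31.2
gripper_force: 30.0
```

step_arm:
  steps:
    - [0,0,1.7,-9.6,20.1,-2.5,0]
    - [0,0,1.7,-9,20.5,-2.5,0]
    - [0,0,0,0,0,7.5,0]
    - [0,0,0,0,0,7.5,0]
    - [0,0,0,0,0,0,0]
    - [0,0,0,0,0,0,0]
    - [0,0,0,0,0,0,0]
    - [0,0,0,0,0,0,0]

```text
time_s: 22.55
ee_pos: [524.6, -96.1, 160.5]
ee_rot: [179.9, 0.0, 80.0]
force: [-0.6, 0.5, -1.8]
gripper_width: 31.1
gripper_force: 30.0
```

```bash
python3 - <<'E'
from workcell import *
from plan import *
from h import *
f=grab_frame("scene"); g=grab_frame("top"); s=state(); show(s)
np.save("pics/scene5.npy",f,allow_pickle=True);np.save("pics/top5.npy",g,allow_pickle=True)
cv2.imwrite("pics/c5.png",np.hstack([cv2.resize(f["image"][160:280,230:350],None,fx=3.3,fy=3.3),cv2.resize(g["image"][150:270,250:370],None,fx=3.3,fy=3.3)]))
E
```

```text
t 22.65 pos [524.6 -96.2 160.4] err [ 0.1 -0.   0.3] rotErr [-0. -0. -0.] F [ 1.   0.2 -2. ] w 31.5 gf 30.0 q [-12.  17. 100.  -0.  63.  -2.]
```

View pics/c5.png

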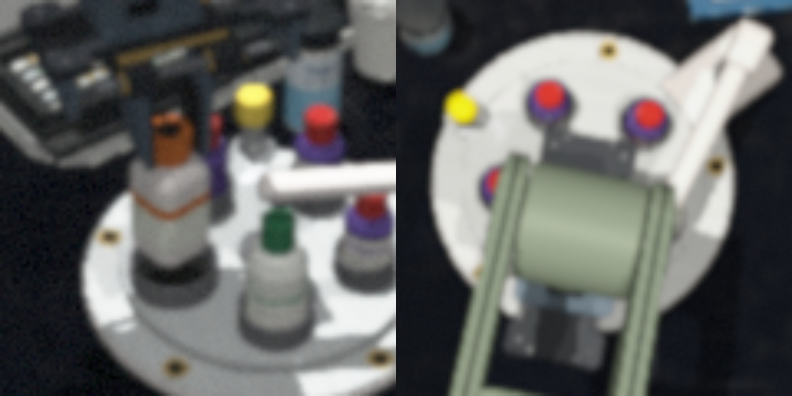

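The bottle hangs upright above the nest: bottle at crop (172,215), nest ring at (175,270), with no visible sideways offset.

step_arm:
  steps:
    - [0,0,0,0,0,6,0]
    - [0,0,0,0,0,5,0]
    - [0,0,0,0,0,3,0]
    - [0,0,0,0,0,3,0]
    - [0,0,0,0,0,3,0]
    - [0,0,0,0,0,3,0]
    - [0,0,0,0,0,0,0]
    - [0,0,0,0,0,0,0]

```text
time_s: 23.65
ee_pos: [524.7, -96.3, 137.3]
ee_rot: [180.0, 0.0, 80.0]
force: [-0.0, -0.3, -2.1]
gripper_width: 31.3
gripper_force: 30.0
```

Inside the ring, no contact. Continue down.

step_arm:
  steps:
    - [0,0,0,0,0,4,0]
    - [0,0,0,0,0,3,0]
    - [0,0,0,0,0,2,0]
    - [0,0,0,0,0,2,0]
    - [0,0,0,0,0,1,0]
    - [0,0,0,0,0,1,0]
    - [0,0,0,0,0,0,0]
    - [0,0,0,0,0,0,0]

```text
time_s: 24.65
ee_pos: [524.6, -96.2, 124.2]
ee_rot: [180.0, 0.0, 80.0]
force: [0.3, -0.7, -2.6]
gripper_width: 31.5
gripper_force: 30.0
```

step_arm:
  steps:
    - [0,0,0,0,0,0.8,0]
    - [0,0,0,0,0,0,0]
    - [0,0,0,0,0,0.8,0]
    - [0,0,0,0,0,0,0]
    - [0,0,0,0,0,0.4,0]
    - [0,0,0,0,0,0,0]
    - [0,0,0,0,0,0,0]
    - [0,0,0,0,0,0,0]

```text
time_s: 25.65
ee_pos: [524.8, -96.3, 123.3]
ee_rot: [179.9, 0.0, 80.0]
force: [-1.8, -0.1, 7.3]
gripper_width: 31.5
gripper_force: 30.0
```

step_arm:
  steps:
    - [0,0,0,0,0,-0.7,0]
    - [0,0,0,0,0,0,0.6]
    - [0,0,0,0,0,0,0.6]
    - [0,0,0,0,0,0,0.6]
    - [0,0,0,0,0,-10,0.6]
    - [0,0,0,0,0,-20,0.6]
    - [0,0,0,0,0,-30,0.6]
    - [0,0,0,0,0,-25,0.6]

```text
time_s: 26.65
ee_pos: [524.9, -96.3, 209.7]
ee_rot: [179.9, 0.0, 80.0]
force: [1.0, -0.2, -0.9]
gripper_width: 54.7
gripper_force: 0.0
```

```bash
python3 - <<'E'
from workcell import *
from plan import *
from h import *
np.set_printoptions(precision=1,suppress=True)
f=grab_frame("scene"); g=grab_frame("top"); s=state(); resync(s); show(s)
for n,F,roi in(("S",f,(298,182,316,210)),("T",g,(258,172,282,194))):
    for b in blobs(F,(20,100,100),(35,255,255),roi): print("knob",n,b[0],b[1],b[2],onz(F,*b[1],88))
for b in blobs(f,(4,130,90),(18,255,255),(265,190,300,235),6): print("cap",b[0],b[1],b[2],onz(f,*b[1],131))
cv2.imwrite("pics/c6.png",cv2.resize(f["image"][160:280,230:380],None,fx=3.3,fy=3.3))
# knob top rim in the first pictures: bounding boxes
for n,F,roi in(("S",load("scene0"),(298,182,316,210)),("T",load("top0"),(258,172,282,194))):
    for b in blobs(F,(20,100,60),(35,255,255),roi): print(n,b)
E
```

```text
t 26.75 pos [526.5 -96.6 211.3] err [0. 0. 0.] rotErr [-0.  0. -0.] F [0.9 0.4 0.9] w 54.5 gf 0.0 q [-12.  15.  95.  -0.  70.  -2.]
knob S 123 [306.5 191.2] ((306.1470642089844, 191.41177368164062), (10.6715669631958, 12.854387283325195), 14.03624439239502) [653.1 -13.1  88. ]
knob T 79 [269.3 182.3] ((269.0, 182.49998474121094), (10.60660171508789, 7.77817440032959), 45.0) [658.3   0.9  88. ]
cap 155 [280.7 213.7] ((280.5, 213.5), (15.0, 13.0), 90.0) [525.4 -94.9 131. ]
S (np.int32(142), array([306.4, 191.5]), ((306.0, 191.5), (13.0, 12.0), 90.0))
T (np.int32(84), array([269., 182.]), ((269.25, 182.24998474121094), (10.60660171508789, 8.485280990600586), 45.0))
```

View pics/c6.png

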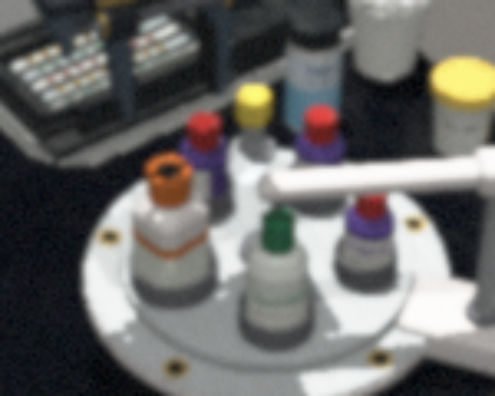

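The scene shows the reagent bottle seated upright in the front nest with its cap home, and all the other bottles standing. The knob is at about (658,0.5).

```bash
python3 - <<'E'
from plan import *
plan([((658,0.5,200),ori(61.5),6,.6),((658,0.5,110),ori(61.5),5,.6),((658,0.5,68),ori(61.5),5,.6)])
E
```

```text
[[0.1, 0, 3.1, 19.8, 18.7, 2, 0.6], [0, 0, 3.1, 20.7, 17.7, 2, 0.6], [0.1, 0, 3, 21.7, 16.5, 2, 0.6], [0.1, 0, 3.1, 22.5, 15.4, 2, 0.6], [0.1, 0, 3.1, 23.3, 14.1, 1.9, 0.6], [0, -0.1, 3.1, 24, 12.8, 1.9, 0.6], [0, 0, 0, 0, 0, 18, 0.6], [0, 0, 0, 0, 0, 18, 0.6]]
[[0, 0, 0, 0.1, 0, 18, 0.6], [0, 0, 0, 0, 0, 18, 0.6], [0, 0, 0, 0, 0, 18, 0.6], [0, 0, 0, 0, 0, 8.4, 0.6], [0, 0, 0, 0, 0, 8.4, 0.6], [0, 0, 0, 0, 0, 8.4, 0.6], [0, 0, 0, 0, -0.1, 8.4, 0.6], [0, 0, 0, 0, 0, 8.4, 0.6]]
```

step_arm:
  steps:
    - [0.1,0,3.1,19.8,18.7,2,0.6]
    - [0,0,3.1,20.7,17.7,2,0.6]
    - [0.1,0,3,21.7,16.5,2,0.6]
    - [0.1,0,3.1,22.5,15.4,2,0.6]
    - [0.1,0,3.1,23.3,14.1,1.9,0.6]
    - [0,-0.1,3.1,24,12.8,1.9,0.6]
    - [0,0,0,0,0,18,0.6]
    - [0,0,0,0,0,18,0.6]

```text
time_s: 27.75
ee_pos: [655.5, 1.3, 158.2]
ee_rot: [-179.6, 0.2, 61.5]
force: [-0.7, 0.1, -0.3]
gripper_width: 54.4
gripper_force: 0.0
```

step_arm:
  steps:
    - [0,0,0,0.1,0,18,0.6]
    - [0,0,0,0,0,18,0.6]
    - [0,0,0,0,0,18,0.6]
    - [0,0,0,0,0,8.4,0.6]
    - [0,0,0,0,0,8.4,0.6]
    - [0,0,0,0,0,8.4,0.6]
    - [0,0,0,0,-0.1,8.4,0.6]
    - [0,0,0,0,0,8.4,0.6]

```text
time_s: 28.75
ee_pos: [655.1, 1.1, 63.4]
ee_rot: [-179.7, 0.2, 61.5]
force: [0.1, 0.4, 0.1]
gripper_width: 54.3
gripper_force: 0.0
```

step_arm:
  steps:
    - [0,0,0,0,0,0,0]
    - [0,0,0,0,0,0,0]
    - [0,0,0,0,0,0,0]
    - [0,0,0,0,0,0,0]
    - [0,0,0,0,0,0,0]
    - [0,0,0,0,0,0,0]
    - [0,0,0,0,0,0,0]
    - [0,0,0,0,0,0,0]
  force: 55

```text
time_s: 29.75
ee_pos: [658.4, -0.5, 64.1]
ee_rot: [179.9, 0.1, 61.5]
force: [7.4, -3.7, -5.4]
gripper_width: 27.4
gripper_force: 55.0
```

```bash
python3 - <<'E'
from workcell import *
from plan import *
from h import *
f=grab_frame("scene"); s=state(); show(s)
cv2.imwrite("pics/c7.png",cv2.resize(f["image"][140:260,240:390],None,fx=4,fy=4))
E
```

```text
t 29.80 pos [ 6.584e+02 -5.000e-01  6.420e+01] err [ 0.4 -1.  -3.9] rotErr [-0.1 -0.  -0. ] F [ 8.2 -5.1 -6. ] w 26.9 gf 55.0 q [-1. 32. 89. -0. 58. 28.]
```

View pics/c7.png

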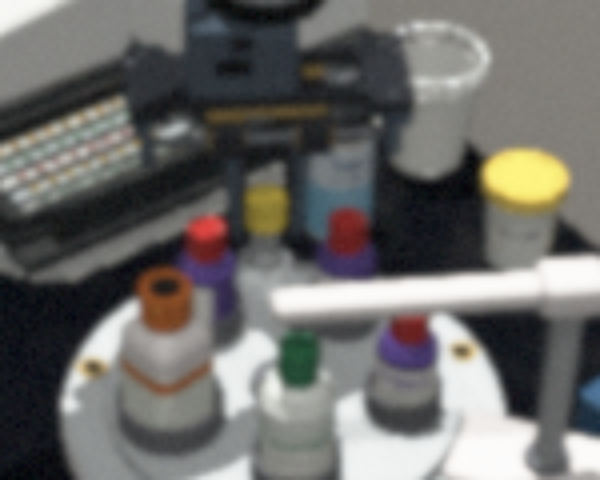

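```bash
python3 - <<'E'
from plan import *
save(np.array([655.2,1.1,63.6]),ori(61.5))
plan([((658.4,-0.5,63.6),ori(61.5),2,0),((658.4,-0.5,77.6),ori(61.5),4,0)])
E
```

```text
[[0, 0, 0, 0.1, 1.8, 0, 0], [0, 0, 0, 0, 1.8, 0, 0], [0, 0, 0, 0, 0, -3.5, 0], [0, 0, 0, 0, 0, -3.5, 0], [0, 0, 0, 0, 0, -3.5, 0], [0, 0, 0, 0, 0, -3.5, 0], [0, 0, 0, 0, 0, 0, 0], [0, 0, 0, 0, 0, 0, 0]]
```

step_arm:
  steps:
    - [0,0,0,0.1,1.8,0,0]
    - [0,0,0,0,1.8,0,0]
    - [0,0,0,0,0,-3.5,0]
    - [0,0,0,0,0,-3.5,0]
    - [0,0,0,0,0,-3.5,0]
    - [0,0,0,0,0,-3.5,0]
    - [0,0,0,0,0,0,0]
    - [0,0,0,0,0,0,0]

```text
time_s: 30.8
ee_pos: [657.8, -0.3, 77.3]
ee_rot: [-179.6, 0.2, 61.5]
force: [1.3, 1.5, -10.5]
gripper_width: 26.9
gripper_force: 55.0
```

```bash
python3 - <<'E'
from workcell import *
from plan import *
s=state(); show(s)
C=np.array([598,-110.]); p=s["ee_pos"]; print(np.hypot(*(p[:2]-C)),np.degrees(np.arctan2(*(p[:2]-C)[::-1])))
p0,R=cmd(); v=p0[:2]-C; r=np.hypot(*v); a0=np.degrees(np.arctan2(v[1],v[0])); print(r,a0)
w=[]
for i in range(1,17):
    a=a0+72*i/16; c=C+r*np.array([np.cos(np.radians(a)),np.sin(np.radians(a))])
    w.append(((*c,p0[2]),ori(61.5+72*i/16),1,0))
plan(w); print(cmd()[0])
E
```

```text
t 30.80 pos [ 6.578e+02 -3.000e-01  7.730e+01] err [-0.7  0.3 -0.3] rotErr [ 0.4 -0.2  0. ] F [  1.3   1.5 -10.5] w 26.9 gf 55.0 q [-1. 32. 88.  0. 60. 27.]
124.95789945448605 61.432884877526
125.03299251250672 61.1077387047009
[[0, 0, -4.5, -0.3, -9.8, 0, 0], [0, 0, -4.5, -0.3, -9.8, 0, 0], [0, 0, -4.5, -0.4, -9.8, 0, 0], [0, 0, -4.5, -0.3, -9.8, 0, 0], [0, 0, -4.5, -0.3, -9.9, 0, 0], [0, 0, -4.5, -0.3, -9.8, 0, 0], [0, 0, -4.5, -0.3, -9.8, 0, 0], [0, 0, -4.5, -0.3, -9.8, 0, 0]]
[[0, 0, -4.5, -0.4, -9.8, 0, 0], [0, 0, -4.5, -0.3, -9.8, 0, 0], [0, 0, -4.5, -0.3, -9.8, 0, 0], [0, 0, -4.5, -0.3, -9.8, 0, 0], [0, 0, -4.5, -0.3, -9.9, 0, 0], [0, 0, -4.5, -0.3, -9.8, 0, 0], [0, 0, -4.5, -0.4, -9.8, 0, 0], [0, 0, -4.5, -0.3, -9.8, 0, 0]]
[512.56324949 -18.72853895  77.6       ]
```

step_arm:
  steps:
    - [0,0,-4.5,-0.3,-9.8,0,0]
    - [0,0,-4.5,-0.3,-9.8,0,0]
    - [0,0,-4.5,-0.4,-9.8,0,0]
    - [0,0,-4.5,-0.3,-9.8,0,0]
    - [0,0,-4.5,-0.3,-9.9,0,0]
    - [0,0,-4.5,-0.3,-9.8,0,0]
    - [0,0,-4.5,-0.3,-9.8,0,0]
    - [0,0,-4.5,-0.3,-9.8,0,0]

```text
time_s: 31.8
ee_pos: [581.1, 13.5, 78.0]
ee_rot: [-179.5, -0.0, 97.6]
force: [-0.2, -1.7, -10.6]
gripper_width: 27.3
gripper_force: 55.0
```

```bash
python3 - <<'E'
from workcell import *
from plan import *
s=state(); print(s["ee_pos"],s["force"],s["gripper_width"],s["ee_rot"])
v=s["ee_pos"][:2]-[598,-110]; print(np.hypot(*v),np.degrees(np.arctan2(v[1],v[0])))
E
```

```text
[581.12552394  13.50561805  78.01452551] [ -0.18164006  -1.72039589 -10.55088463] 27.279183139473684 [-1.79485986e+02 -3.19027832e-02  9.75765174e+01]
124.65306106439022 97.78010442396555
```

Turning smoothly with low force. Second half.

step_arm:
  steps:
    - [0,0,-4.5,-0.4,-9.8,0,0]
    - [0,0,-4.5,-0.3,-9.8,0,0]
    - [0,0,-4.5,-0.3,-9.8,0,0]
    - [0,0,-4.5,-0.3,-9.8,0,0]
    - [0,0,-4.5,-0.3,-9.9,0,0]
    - [0,0,-4.5,-0.3,-9.8,0,0]
    - [0,0,-4.5,-0.4,-9.8,0,0]
    - [0,0,-4.5,-0.3,-9.8,0,0]

```text
time_s: 32.8
ee_pos: [511.3, -19.7, 78.7]
ee_rot: [-179.6, -0.3, 133.5]
force: [0.6, -4.2, -10.7]
gripper_width: 27.2
gripper_force: 55.0
```

step_arm:
  steps:
    - [0,0,0,0,0,0,0]
    - [0,0,0,0,0,0,0]
    - [0,0,0,0,0,0,0]
    - [0,0,0,0,0,0,0]
    - [0,0,0,0,0,1,0]
    - [0,0,0,0,0,1,0]
    - [0,0,0,0,0,0.5,0]
    - [0,0,0,0,0,0,0]

```text
time_s: 33.8
ee_pos: [511.8, -19.2, 76.2]
ee_rot: [-179.6, -0.3, 133.4]
force: [0.6, -5.9, -9.9]
gripper_width: 26.6
gripper_force: 55.0
```

```bash
python3 - <<'E'
from workcell import *
from plan import *
s=state(); print(s["ee_pos"],s["force"],s["gripper_width"],s["ee_rot"])
v=s["ee_pos"][:2]-[598,-110]; print(np.hypot(*v),np.degrees(np.arctan2(v[1],v[0])))
E
```

```text
[511.78267065 -19.22956267  76.15198264] [ 0.6414981  -5.85484989 -9.87906388] 26.637807294053356 [-179.61053167   -0.30851083  133.40450081]
125.19065529774254 133.5263594812486
```

step_arm:
  steps:
    - [0,0,0,0,0,1.5,0]
    - [0,0,0,0,0,1.5,0]
    - [0,0,0,0,0,1,0]
    - [0,0,0,0,0,1,0]
    - [0,0,0,0,0,0,0]
    - [0,0,0,0,0,0,0]
    - [0,0,0,0,0,0,0]
    - [0,0,0,0,0,0,0]

```text
time_s: 34.8
ee_pos: [511.8, -19.2, 71.4]
ee_rot: [-179.6, -0.3, 133.4]
force: [-1.1, -4.9, -7.2]
gripper_width: 27.2
gripper_force: 55.0
```

step_arm:
  steps:
    - [0,0,0,0,0,1.5,0]
    - [0,0,0,0,0,1.5,0]
    - [0,0,0,0,0,1,0]
    - [0,0,0,0,0,1,0]
    - [0,0,0,0,0,0,0]
    - [0,0,0,0,0,0,0]
    - [0,0,0,0,0,0,0]
    - [0,0,0,0,0,0,0]

```text
time_s: 35.8
ee_pos: [511.9, -19.1, 66.7]
ee_rot: [-179.6, -0.3, 133.4]
force: [-0.8, -5.5, -6.7]
gripper_width: 27.1
gripper_force: 55.0
```

step_arm:
  steps:
    - [0,0,0,0,0,1,0]
    - [0,0,0,0,0,1,0]
    - [0,0,0,0,0,0,0]
    - [0,0,0,0,0,0,0]
    - [0,0,0,0,0,0,0.6]
    - [0,0,0,0,0,0,0.6]
    - [0,0,0,0,0,0,0.6]
    - [0,0,0,0,0,0,0.6]

```text
time_s: 36.8
ee_pos: [512.6, -18.4, 64.6]
ee_rot: [-179.8, -0.3, 133.5]
force: [0.7, -0.3, 0.5]
gripper_width: 54.8
gripper_force: 0.0
```

step_arm:
  steps:
    - [0,0,0,0,0,-10,0.6]
    - [0,0,0,0,0,-20,0.6]
    - [0,0,0,0,0,-30,0.6]
    - [0,0,0,0,0,-40,0.6]
    - [0,0,0,0,0,-40,0.6]
    - [0,0,0,0,0,0,0.6]
    - [0,0,0,-30,0,0,0.6]
    - [0,0,0,-50,0,0,0.6]

```text
time_s: 37.8
ee_pos: [567.9, -76.4, 203.8]
ee_rot: [-179.7, -0.4, 133.6]
force: [1.0, -0.3, -0.7]
gripper_width: 54.6
gripper_force: 0.0
```

```bash
python3 - <<'E'
from workcell import *
from h import *
np.set_printoptions(precision=1,suppress=True)
s=state(); print(s["time_s"],s["ee_pos"],s["force"])
f=grab_frame("scene"); g=grab_frame("top")
np.save("pics/scene8.npy",f,allow_pickle=True)
for b in blobs(f,(20,100,60),(35,255,255),(240,190,300,245)): print("knob",b[0],b[1],b[2],onz(f,*b[1],78))
print("expected at seated",proj(f,(512.5,-19.5,78)),"at lift 10",proj(f,(512.5,-19.5,88)))
S=load("scene0"); print("start seated check",proj(S,(658,0,78)),"measured 306.4 191.3")
cv2.imwrite("pics/c8.png",np.hstack([cv2.resize(f["image"][160:290,230:370],(400,371)),cv2.resize(g["image"][150:280,240:380],(400,371))]))
E
```

```text
37.8 [567.9 -76.4 203.8] [ 1.  -0.3 -0.7]
knob 158 [261.6 214.4] ((261.5, 215.0), (14.0, 13.0), 90.0) [514.5 -19.2  78. ]
expected at seated [261.  214.8] at lift 10 [260.8 211.7]
start seated check [305.2 190.9] measured 306.4 191.3
```

View pics/c8.png

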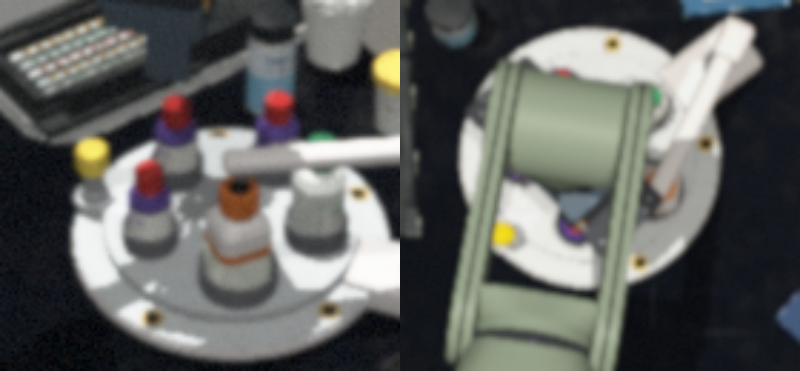

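The scene shows the orange-capped bottle under the probe arm, all bottles standing, and the knob at about (262,214), close to its seated position. I'll check seating by touching the knob's top from above.

```bash
python3 - <<'E'
from workcell import *
from plan import *
s=state(); show(s); resync(s)
plan([((568,-76,225),ori(133.5),1,0),((512.5,-19.5,200),ori(133.5),5,0),((512.5,-19.5,125),ori(133.5),6,0),((512.5,-19.5,100),ori(133.5),4,0)])
E
```

```text
t 37.90 pos [570.5 -79.5 202.7] err [ 57.9 -60.7 125.1] rotErr [0.3 0.2 0.2] F [-0.6  0.9  0.2] w 54.7 gf 0.0 q [ -9.  19.  90.  -0.  71. -52.]
[[-0.3, -0.2, -0.2, 4.3, 0.4, -22.3, 0], [0, 0, 0, 15.8, -0.3, 5, 0], [0, 0, 0, 15.9, -0.2, 5, 0], [0, 0, 0, 15.8, -0.3, 5, 0], [0, 0, 0, 15.9, -0.2, 5, 0], [0, 0, 0, 15.8, -0.3, 5, 0], [0, 0, 0, 0, 0, 12.5, 0], [0, 0, 0, 0, 0, 12.5, 0]]
[[0, 0, 0, 0, 0, 12.5, 0], [0, 0, 0, 0, 0, 12.5, 0], [0, 0, 0, 0, 0, 12.5, 0], [0, 0, 0, 0, 0, 12.5, 0], [0, 0, 0, 0, 0, 6.2, 0], [0, 0, 0, 0, 0, 6.3, 0], [0, 0, 0, 0, 0, 6.2, 0], [0, 0, 0, 0, 0, 6.3, 0]]
```

step_arm:
  steps:
    - [-0.3,-0.2,-0.2,4.3,0.4,-22.3,0]
    - [0,0,0,15.8,-0.3,5,0]
    - [0,0,0,15.9,-0.2,5,0]
    - [0,0,0,15.8,-0.3,5,0]
    - [0,0,0,15.9,-0.2,5,0]
    - [0,0,0,15.8,-0.3,5,0]
    - [0,0,0,0,0,12.5,0]
    - [0,0,0,0,0,12.5,0]
  force: 10

```text
time_s: 38.9
ee_pos: [510.3, -17.0, 175.5]
ee_rot: [180.0, -0.1, 133.7]
force: [0.4, 0.5, -0.4]
gripper_width: 0.8
gripper_force: 0.0
```

step_arm:
  steps:
    - [0,0,0,0,0,12.5,0]
    - [0,0,0,0,0,12.5,0]
    - [0,0,0,0,0,12.5,0]
    - [0,0,0,0,0,12.5,0]
    - [0,0,0,0,0,6.2,0]
    - [0,0,0,0,0,6.3,0]
    - [0,0,0,0,0,0,0]
    - [0,0,0,0,0,0,0]

```text
time_s: 39.9
ee_pos: [510.4, -16.8, 114.1]
ee_rot: [179.9, -0.1, 133.7]
force: [0.9, -0.6, -0.5]
gripper_width: 0.4
gripper_force: 0.0
```

Shift 3 mm inward, then go down to about 94.

step_arm:
  steps:
    - [0,0,0,-3,0,5,0]
    - [0,0,0,0,0,5,0]
    - [0,0,0,0,0,4,0]
    - [0,0,0,0,0,3,0]
    - [0,0,0,0,0,2,0]
    - [0,0,0,0,0,1,0]
    - [0,0,0,0,0,0,0]
    - [0,0,0,0,0,0,0]

```text
time_s: 40.9
ee_pos: [512.3, -18.9, 93.9]
ee_rot: [180.0, -0.1, 133.7]
force: [0.0, 0.2, -0.1]
gripper_width: 0.4
gripper_force: 0.0
```

step_arm:
  steps:
    - [0,0,0,0,0,0.5,0]
    - [0,0,0,0,0,0.5,0]
    - [0,0,0,0,0,0.5,0]
    - [0,0,0,0,0,0.5,0]
    - [0,0,0,0,0,0.5,0]
    - [0,0,0,0,0,0,0]
    - [0,0,0,0,0,0,0]
    - [0,0,0,0,0,0,0]

```text
time_s: 41.9
ee_pos: [512.4, -18.8, 92.2]
ee_rot: [179.9, -0.1, 133.6]
force: [-1.1, 1.3, 7.0]
gripper_width: 0.6
gripper_force: 3.3
```

Contact comes at z 92 with firm resistance, so the knob is fully seated. Retract clear and outward (+x of the tool).

step_arm:
  steps:
    - [0,0,0,0,0,-20,0]
    - [0,0,0,0,0,-40,0]
    - [0,0,0,0,0,-40,0]
    - [0,0,0,0,0,-20,0]
    - [0,0,0,40,0,0,0]
    - [0,0,0,50,0,0,0]
    - [0,0,0,40,0,0,0]
    - [0,0,0,0,0,0,0]

```text
time_s: 42.9
ee_pos: [420.8, 76.1, 211.6]
ee_rot: [180.0, -0.1, 133.8]
force: [-0.4, 0.1, 0.2]
gripper_width: 0.5
gripper_force: 0.0
```

```bash
python3 - <<'E'
from workcell import *
from h import *
np.set_printoptions(precision=1,suppress=True)
s=state(); print(s["time_s"],s["ee_pos"],s["force"])
f=grab_frame("scene"); g=grab_frame("top")
C=np.array([598,-110.])
for b in blobs(f,(20,100,60),(35,255,255),(240,190,300,245)): print("knob S",b[0],b[1])
for b in blobs(f,(4,130,90),(18,255,255),(280,190,345,260),10):
    p=onz(f,*b[1],131); v=p[:2]-C; print("cap S",b[1],p,np.hypot(*v),np.degrees(np.arctan2(v[1],v[0]))+10.5)
for b in blobs(g,(20,100,60),(35,255,255),(250,170,330,245)):
    p=onz(g,*b[1],88); v=p[:2]-C; print("knob T",b[1],p,np.hypot(*v),np.degrees(np.arctan2(v[1],v[0]))+10.5)
for F,n in((f,"scene"),(g,"top")):
    d=cv2.absdiff(F["image"],load(n+"0")["image"]).max(2)
    print(n,"book/canister change",d[330:395,285:330].mean() if n=="scene" else d[245:292,370:425].mean(), d[165:190,318:335].mean() if n=="scene" else d[143:166,248:268].mean())
E
```

```text
42.9 [420.8  76.1 211.6] [-0.4  0.1  0.2]
knob S 158 [261.6 214.3]
cap S [313.  229.9] [ 557.8 -181.9  131. ] 82.3463191983102 -108.71591162217075
knob T [270.7 184.9] [650.6  -3.2  88. ] 119.07354904258852 74.29297819627655
knob T [275.4 231.5] [513.4 -17.9  88. ] 125.0374497352977 143.0719907749226
knob T [323.3 241.9] [ 483.6 -158.1   88. ] 124.08221862287787 -146.71418789167276
scene book/canister change 3.1367521367521367 3.244705882352941
top book/canister change 1.8321083172147001 1.5369565217391303
```

```bash
python3 -c "
from workcell import *
print(job_done())"
```

```text
the job is handed in; nothing more can be done
None
```

I handed the job in at 43 s: the bottle stands capped in its nest under the probe, the plunger is seated in the next hole, and camera checks show the other bottles standing and the log book and canister unmoved.

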